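# Bring the finishing wheel's strip clamp to the top and set the brake

## Robot

A 6-joint arm with a two-finger parallel gripper is mounted at the origin on the work surface. World frame = base frame: x ahead of the robot, y to its left, z up, the work surface at z = 0. Lengths are in m, angles in rad, forces in N, time in s.
With the tool pointing down it reaches from about 0.275 to 0.85 m from the base axis. Payload 19 kg.
Tool frame: the origin (TCP) lies between the finger pads; the fingertips stand 8 mm ahead of it and the grasp point (between the pads) lies 11 mm behind it; z points along the fingers, y is the line along which they close (so a half turn about z gives the same grasp; the last joint's range is limited). The gripper opens to 85 mm and grips with 20 to 120 N. Pads are 22 mm wide; open, the fingers measure 114 mm over their backs; the gripper's body (76 mm by 85 mm) begins 54 mm behind the grasp point. The pads swing forward as they close: fully open they stand 13 mm farther back than shut.
Start: joints at [1.032, 0.15, 1.437, -0, 1.554, -0.134], TCP at [0.226, 0.528, 0.201] pointing down, gripper open.
Joint ranges: [-2.8, 2.8], [-0.68, 2.1], [0.12, 2.68], [-1.39, 4.53], [0.16, 2.79], [-2.81, 2.81]. Speed limits (rad/s): [1.89, 1.89, 2.22, 3.01, 3.01, 3.01].

## Interface

Orientations are given as a rotation vector (axis times angle).
In Python, from rig import * gives the robot as it stands. The module is installed in compiled form; this text tells all that it offers.
- The arm moves only by the tool carry_out, never from a script. Its argument "commands" is one flat list of numbers, 7 for each row, row after row: the closure in counts, from 0 (fully open) to 255 (shut), then the shift along the world's x, y, z in m, then the turn, a rotation vector about the world's x, y, z in degrees. A call has 1 to 20 rows; each row is the pose to reach, as a shift and turn from the pose commanded when the call began; what a row does not reach only later rows make up. A row lasts 1/10 s, in which the tool goes at most 50 mm and 8.59 degrees, less where a joint would pass 70% of its speed; a pose out of reach is approached as far as the arm can. A call with a gripper value outside its range is refused whole. The fingers move at their own pace and stop on an object; the grip force is fixed at half the most. Time passes only in rows, so rows that repeat a pose let the fingers close. It gives the time, the measured TCP pose, the force, the opening and the grip force at its end, in the units of the state.
- observe(): the state, without advancing time (a new reading comes with each control period).
- grab_frame(name): name is "side" or "top"; returns a dict with "image" (480x640x3 uint8, red, green, blue), "range_z" (480x640 float32, m along the optical axis (not along the pixel's ray), 0 where there is no reading), "fx", "fy", "cx", "cy" (pixels), "R" (3x3) and "t" (3): a world point X has camera coordinates R X + t. Camera axes: x right, y down, z forward; pixel columns grow to the right and rows downward; lengths in m; the calibration is good to about 2 mm. A picture is of the moment at which its call begins.
- job_done(): hands the job in; it is judged then, once.
Trained networks look in the newest picture that a camera, given by its name, has taken for a name from the list of things; names that differ only in an ending like _2 or _b are one class to them, and where a whole thing is asked for, a point or a joint stands for the part that bears it (a point fixed in the world has none). Each returns a list of dicts, best first, with "confidence" (0 to 1); they miss things now and then, are a little off and sometimes report something else, mostly with a low value. They report only what shows in the picture. A call takes as long as a camera call.
- outline_of(camera, target): "mask" (480x640 bool, what is visible of it).
- spot_point(camera, target): "xyz" ([x, y, z] in m, in the coordinates of the camera as it stood for that picture, good to about 4 mm: a listed point, or the origin of a listed thing).
The state is a dict: "time_s": time; "joint_pos": joint angles; "joint_vel": joint speeds; "joint_torque": joint torques, N m; "position": TCP position; "orientation": TCP orientation; "wrist_force": force on the tool from outside, world axes, zero at the start; "wrist_torque": the same for the moment, N m; "grip_width": opening from 0.0 (shut) to 1.0 (fully open); "grasp_force": force on a finger pad.
Only numpy, scipy, OpenCV 4.12 (cv2) and the standard library are available. Lean on these libraries where they do the work, as an engineer would, in place of code of your own. Each camera call takes 0.05 s, during which the arm holds its last target. There are 200 camera calls.

## Task

The abrasive strip on the shoe finisher's wheel is to be changed: turn the wheel on its axle until the bar-shaped clamp on its open face, now out of sight behind the guard, has come round to the top and points straight up the wheel. Then throw the brake lever beside the wheel all the way over, away from the motor side, and let go. Leave the other things on the bench where they are.

Things in the scene. Friction and masses are not known exactly. Their poses are not given: they have to be found in the camera images.
- finisher: Bench shoe finisher, fixed, on a plywood board 300 x 400 x 14 mm. Origin: centre of the board's underside; z up, x from its motor towards the wheel's open face (away from the robot, but for yaw), y left. The wheel leans 28 degrees: its axle runs along (cos 28, 0, sin 28) here, towards the open face; up the wheel, from hub to highest rim point, is (-sin 28, 0, cos 28): the top leans towards the robot
- guard (a point): Middle of the top edge of the green guard's wall on the open-face side, 22 mm down the wheel from the hub. The guard is an open-topped box 236 mm wide that hides the lower part of the wheel; its motor-side wall is lower, 50 mm down from the hub. Above the guard the rim is free all round
- motor (a point): Middle of the green motor, on the axle 90 mm behind the wheel's centre, on the robot's side and lower. It is 80 mm in diameter and begins 40 mm behind the wheel's mid-plane; in between is only a 48 mm spindle collar
- hub (a point): Centre of the wheel, on its axle, midway through its thickness. The wheel is a flat cork-brown disc, 200 mm across, 22 mm thick, with a 148 mm metal face plate on its open face; both sides of its outer 25 mm are flat and bare, so the rim can be pinched. It turns either way without end, with light friction (about 2 N at the rim), and stays where it is left
- clamp (a point): The strip clamp: a dark steel bar 36 mm long (radially), 15 mm wide, standing 9 mm proud of the wheel's open face, 30 to 66 mm from the axle; the only bar there (the rest are four small round bolt heads). This point is on the open face 50 mm from the axle and turns with the wheel; z outwards from the axle, x along the axle
- wheel (a joint): Angle of the wheel (rad): 0 when the clamp is at the top; grows as the wheel turns right-handed about the axle direction (the clamp moving from the top towards the finisher's -y side). Starts between 2.2 and 4.08; 2 pi is again the top
- brake_tip (a point): Tip of the steel brake lever, a thin rod with a ball end, 90 mm long, that stands on a small green housing on the board, 165 mm to the -y side of the wheel and 55 mm to the motor side of the board's centre. It swings in the finisher's x-z plane
- brake (a joint): Angle of the brake lever (rad): near 0 it leans to the finisher's -x (motor) side, 1.0 is its stop, leaning as far to the +x side; it stays where it is left; 5 to 10 N at the tip move it
- polish_tin_mid (a point): Bystander: low round polish tin, 72 mm in diameter, 36 mm high, standing on the board's right side beyond the lever; its centre
- driver_grip (a point): Bystander: screwdriver with a wooden handle, 170 mm long, lying on the board's left side; middle of its handle
- glue_mid (a point): Bystander: white glue bottle, 72 mm in diameter, 130 mm high, on the bench to the left; its centre
- hammer_grip (a point): Bystander: hammer, 250 mm long, on the bench to the right; middle of its handle
- tack_jar_mid (a point): Bystander: jar of tacks, 68 mm in diameter, 85 mm high, on the bench far right; its centre
- last_mid (a point): Bystander: wooden shoe last, about 190 mm long, 90 mm high, on the bench to the left; its middle
- brush_grip (a point): Bystander: brush, 200 mm long, on the bench to the near right; middle of its handle

How it is judged:
On the way, in this order (a step that is already met when the one before it is completed fails the run):
1. the clamp stands at the top of the wheel (within 9 mm sideways), the wheel at rest (y of clamp in the frame of finisher between -0.009 and 0.009 m and z of clamp in the frame of finisher above 0.17 m and velocity of joint wheel between -0.1 and 0.1 rad/s), for 0.3 s.
2. then the brake lever is thrown over, with the clamp still at the top (y of clamp in the frame of finisher between -0.009 and 0.009 m and z of clamp in the frame of finisher above 0.17 m and value of joint brake above 0.8 rad), for 0.2 s.
At the end, for the whole second after the job is handed in: The clamp point is above the hub and within 9 mm (about 10 degrees) of the wheel's vertical midplane, the wheel is at rest, and the brake lever stands at 0.8 rad or more of its 1.0 rad throw (all of step 2 and velocity of joint wheel between -0.05 and 0.05 rad/s); the robot touches nothing.
It fails at once if a bystander is moved by more than 30 mm (distance of any of polish_tin_mid, driver_grip, glue_mid, hammer_grip, tack_jar_mid, last_mid, brush_grip from where it was at the start of the episode above 0.03 m).
It also fails if it takes over 72 s, if anything falls off the work surface, if the arm or the gripper's body presses on something with over 40 N, if the wrist force passes 120 N, or if a joint passes its speed limit or range.

## Working session

There is one attempt and no reset: what is moved stays moved. The work goes in short steps, Python scripts to look and compute and a tool call to move; the robot and the scene stay as the last step left them, time stands still between calls to the robot, and variables do not carry over. Pictures are saved under pics/ and viewed, at most 10 in all, crops included, and the job is handed in when it is done.

Besides the shell and the picture viewer there is one more tool, called after "Request:" as name(argument=value, ...) on one line, values as JSON. carry_out: Moves the arm, as the interface text tells. Its arguments: {"type":"object","properties":{"commands":{"type":"array","items":{"type":"number"}}},"required":["commands"]}

```bash
mkdir -p pics; cat > h.py <<'E'
from rig import *
import numpy as np, cv2
def save(f,n): cv2.imwrite('pics/'+n,f['image'][:,:,::-1])
def w(f,p): return f['R'].T@(np.array(p)-f['t'])
E
python3 - <<'E'
from h import *
s=observe();print(s)
for c in ['side','top']:
    f=grab_frame(c);save(f,c+'0.png');print(c,-f['R'].T@f['t'],f['fx'])
    for n in ['finisher','guard','motor','hub','clamp','brake_tip','polish_tin_mid','driver_grip','glue_mid','hammer_grip','tack_jar_mid','last_mid','brush_grip']:
        print(n,[(np.round(w(f,d['xyz']),3).tolist(),round(d['confidence'],2)) for d in spot_point(c,n)[:2]])
E
```

```text
{'time_s': 0.0, 'joint_pos': array([ 1.03195528e+00,  1.50964734e-01,  1.43802284e+00, -9.28140337e-06,
        1.55379507e+00, -1.33987625e-01]), 'joint_vel': array([-0.00071137, -0.00166338,  0.00051412, -0.00136044,  0.00224423,
       -0.00141285]), 'joint_torque': array([-2.11096171e-04, -7.13034225e+01, -5.70879614e+01, -5.52414008e-05,
        8.79884523e-03,  1.24019152e-04]), 'position': array([0.22635238, 0.52826718, 0.19999167]), 'orientation': array([-6.31530470e-01, -3.07706964e+00,  1.76905218e-03]), 'wrist_force': array([ 0.08867184, -0.00568033,  0.13089517]), 'wrist_torque': array([ 0.01097819, -0.00987944,  0.03698416]), 'grasp_force': 0.0, 'grip_width': 1.0019162976413813}
side [0.55639199 0.84663258 0.91446523] 442.6223276536462
finisher [([0.654, 0.078, -0.001], 0.97), ([0.651, 0.078, 0.154], 0.27)]
guard [([0.682, 0.074, 0.151], 0.84), ([0.687, 0.084, 0.12], 0.63)]
motor [([0.571, 0.095, 0.114], 0.83)]
hub [([0.649, 0.076, 0.156], 0.65), ([0.684, 0.069, 0.15], 0.19)]
clamp [([0.687, 0.083, 0.115], 0.88), ([0.653, 0.075, 0.002], 0.41)]
brake_tip [([0.527, -0.062,
[... 371 characters left out ...]
-0.02771305  1.24623255] 465.99839201736626
finisher [([0.651, 0.08, 0.0], 0.65)]
guard [([0.686, 0.066, 0.149], 0.94)]
motor [([0.579, 0.096, 0.115], 0.92)]
hub [([0.654, 0.076, 0.156], 0.78), ([0.649, 0.078, 0.0], 0.2)]
clamp [([0.69, 0.083, 0.117], 0.83)]
brake_tip [([0.527, -0.064, 0.119], 0.45)]
polish_tin_mid [([0.683, -0.095, 0.032], 0.83), ([0.705, -0.371, 0.044], 0.63)]
driver_grip [([0.649, 0.257, 0.031], 0.6)]
glue_mid [([0.411, 0.474, 0.064], 0.83), ([0.69, 0.089, 0.121], 0.54)]
hammer_grip [([0.567, -0.524, 0.011], 0.87)]
tack_jar_mid [([0.706, -0.373, 0.047], 0.59)]
last_mid [([0.592, 0.47, 0.032], 0.97), ([0.686, 0.069, 0.149], 0.53)]
brush_grip [([0.382, -0.37, 0.012], 0.86)]
```

View pics/side0.png

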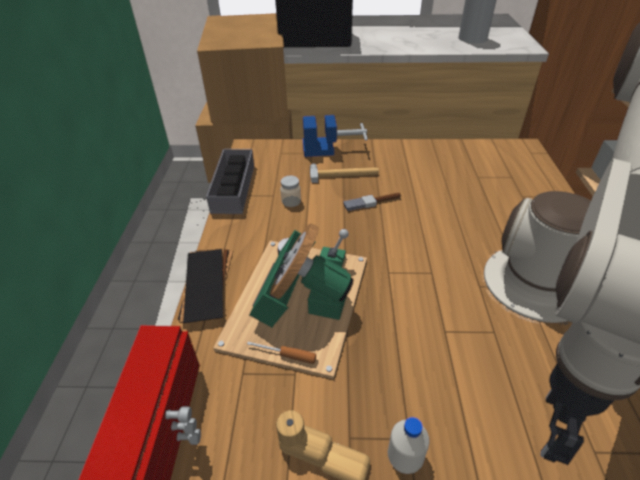

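View pics/top0.png

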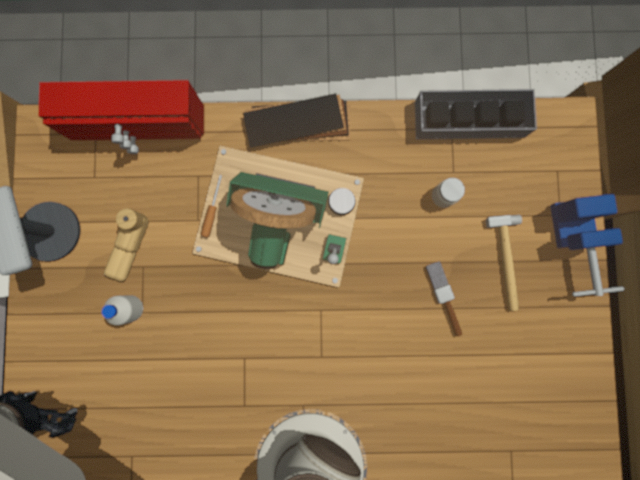

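The side and top views agree: the finisher is near (0.652, 0.079) with a yaw of about -13.5°. The wheel's upper half is free (top view around px 275,205), the brake lever is at about (330,255), and the clamp is hidden behind the guard. I'll check the yaw from the board and plan a rim pinch on the wheel's left, to be dragged over to the right.

```bash
cat >> h.py <<'E'
from scipy.spatial.transform import Rotation as Ro
TH=np.radians(-13.5); Rz=Ro.from_euler('z',TH).as_matrix()
FIN=np.array([.652,.079,0]); HUB=np.array([.652,.077,.156])
c,s_=np.cos(np.radians(28)),np.sin(np.radians(28))
AX=Rz@[c,0,s_]; UP=Rz@[-s_,0,c]; YL=Rz@[0,1,0]
def pose(a,r):
    a=np.radians(a); d=np.cos(a)*UP-np.sin(a)*YL
    z=-d; y=AX; return HUB+r*d, Ro.from_matrix(np.c_[np.cross(y,z),y,z])
def rel(p0,R0,p,R,g=0):
    return [g]+np.round(p-p0,3).tolist()+np.round(np.degrees((R*R0.inv()).as_rotvec()),1).tolist()
def cur():
    s=observe(); return s['position'],Ro.from_rotvec(s['orientation'])
E
python3 - <<'E'
from h import *
f=grab_frame('top')
P=[]
for u,v in [(222,150),(362,182),(335,284),(195,253)]:
    d=(-f['R'].T@f['t']); r=f['R'].T@[(u-f['cx'])/f['fx'],(v-f['cy'])/f['fy'],1]
    P.append(d+r*(.014-d[2])/r[2])
P=np.array(P);print(P.round(3),P.mean(0)); 
for a,b in((3,0),(2,1)): print(np.degrees(np.arctan2(*(P[b]-P[a])[1::-1])))
for a,b in((1,0),(2,3)): print(np.degrees(np.arctan2(*(P[b]-P[a])[1::-1]))-90)
p,R=cur()
print(rel(p,R,*pose(-55,.20)),rel(p,R,*pose(-55,.08)))
print(pose(-55,.2)[0])
E
```

```text
[[ 0.832  0.228  0.014]
 [ 0.739 -0.149  0.014]
 [ 0.467 -0.071  0.014]
 [ 0.554  0.298  0.014]] [0.64767757 0.07652822 0.014     ]
-14.143013476301851
-15.834926033250404
-13.886639421255282
-13.212817014939247
[0, 0.411, -0.28, 0.057, -40.6, -52.5, -85.6] [0, 0.42, -0.383, -0.004, -40.6, -52.5, -85.6]
[0.63787792 0.24887609 0.25728759]
```

Request:
carry_out(commands=[0,0,0,0.05,0,0,0,0,0,0,0.1,0,0,0,0,0,0,0.15,0,0,0,0,0,0,0.2,0,0,0,0,0.41,-0.28,0.2,-40.6,-52.5,-85.6,0,0.41,-0.28,0.2,-40.6,-52.5,-85.6,0,0.41,-0.28,0.2,-40.6,-52.5,-85.6,0,0.41,-0.28,0.2,-40.6,-52.5,-85.6,0,0.41,-0.28,0.2,-40.6,-52.5,-85.6,0,0.41,-0.28,0.2,-40.6,-52.5,-85.6,0,0.41,-0.28,0.2,-40.6,-52.5,-85.6,0,0.41,-0.28,0.2,-40.6,-52.5,-85.6,0,0.41,-0.28,0.2,-40.6,-52.5,-85.6,0,0.41,-0.28,0.2,-40.6,-52.5,-85.6,0,0.41,-0.28,0.2,-40.6,-52.5,-85.6,0,0.41,-0.28,0.2,-40.6,-52.5,-85.6,0,0.41,-0.28,0.2,-40.6,-52.5,-85.6,0,0.41,-0.28,0.2,-40.6,-52.5,-85.6,0,0.41,-0.28,0.2,-40.6,-52.5,-85.6,0,0.41,-0.28,0.2,-40.6,-52.5,-85.6])

```text
time_s: 3.45
position: [0.6361, 0.2484, 0.4017]
orientation: [1.847, 1.104, -0.539]
wrist_force: [-1.0, 0.8, -0.6]
grip_width: 1.002
grasp_force: 0.0
```

```bash
sed -i 's/-13.5/-14/' h.py
python3 - <<'E'
from h import *
p,R=cur();print(p,observe()['joint_pos'].round(2))
for r in (.2,.13,.08): print(rel(p,R,*pose(-55,r)))
f=grab_frame('side');cv2.imwrite('pics/s1.png',cv2.resize(f['image'][120:400,180:500,::-1],(800,600)) if 0 else cv2.resize(f['image'][120:400,180:500,::-1],None,fx=2,fy=2))
E
```

```text
[0.63614783 0.24839039 0.40171072] [ 0.64  0.73  0.57 -1.1   2.18  0.61]
[0, 0.003, 0.001, -0.144, -0.1, 0.1, -0.6]
[0, 0.008, -0.06, -0.18, -0.1, 0.1, -0.6]
[0, 0.011, -0.103, -0.205, -0.1, 0.1, -0.6]
```

Request:
carry_out(commands=[0,0.001,0.0,-0.05,0,0,0,0,0.002,0.0,-0.1,0,0,0,0,0.003,0.001,-0.144,0,0,-0.6,0,0.005,-0.03,-0.162,0,0,-0.6,0,0.008,-0.06,-0.18,0,0,-0.6,0,0.011,-0.103,-0.205,0,0,-0.6,0,0.011,-0.103,-0.205,0,0,-0.6,0,0.011,-0.103,-0.205,0,0,-0.6])

```text
time_s: 4.3
position: [0.6471, 0.1446, 0.1966]
orientation: [1.854, 1.092, -0.547]
wrist_force: [0.0, -0.3, 1.1]
grip_width: 1.003
grasp_force: 0.0
```

```bash
python3 - <<'E'
from h import *
p,R=cur();print(p,pose(-55,.08)[0],observe()['wrist_force'])
a=grab_frame('side')['image'][180:380,200:400,::-1];b=grab_frame('top')['image'][110:310,150:350,::-1]
cv2.imwrite('pics/s1.png',cv2.resize(np.hstack([a,b]),None,fx=2,fy=2,interpolation=cv2.INTER_CUBIC))
E
```

```text
[0.64713433 0.14464631 0.19656674] [0.64695134 0.14579711 0.19651503] [ 0.0400995  -0.34223656  1.08091868]
```

View pics/s1.png

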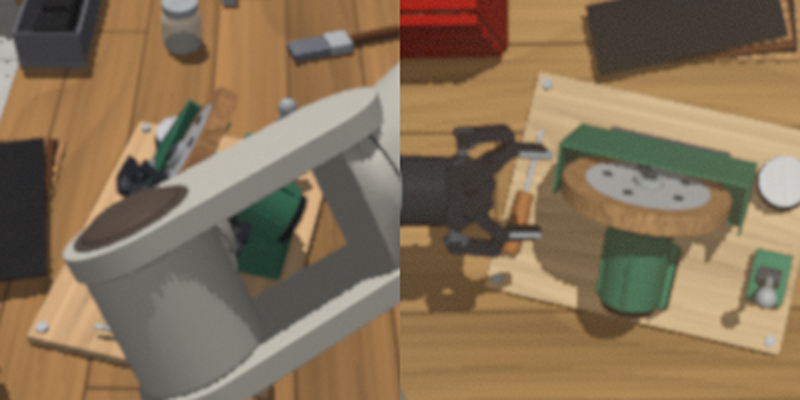

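```bash
python3 - <<'E'
from h import *
p,R=cur();print(p,observe()['time_s'])
f=grab_frame('top')
def pr(X):
    q=f['R']@X+f['t']; return (q[:2]/q[2]*f['fx']+[f['cx'],f['cy']]).round(0)
print('tcp',pr(p),'tip',pr(p+R.apply([0,0,.008])),'hub',pr(HUB),'rim left',pr(HUB+.1*YL),'tool axes',R.as_matrix().round(2).tolist())
print('fingers',pr(p+R.apply([0,.042,-.005])),pr(p+R.apply([0,-.042,-.005])))
z=f['range_z']; 
for u,v in [(222,185),(219,227),(235,200),(270,205)]:
    d=z[v,u]; print(u,v,w(f,[(u-f['cx'])/f['fx']*d,(v-f['cy'])/f['fy']*d,d]).round(3))
E
```

```text
[0.64761402 0.14628473 0.19712885] 4.4
tcp [241. 206.] tip [244. 206.] hub [273. 206.] rim left [232. 197.] tool axes [[0.51, 0.86, 0.06], [0.46, -0.22, -0.86], [-0.72, 0.47, -0.51]]
fingers [241. 188.] [236. 222.]
222 185 [0.683 0.178 0.254]
219 227 [0.597 0.193 0.211]
235 200 [0.661 0.16  0.198]
270 205 [0.65  0.081 0.188]
```

```bash
python3 - <<'E'
from h import *
f=grab_frame('top');print(observe()['time_s'],observe()['position'])
cv2.imwrite('pics/t2.png',cv2.resize(f['image'][160:250,180:310,::-1],None,fx=6,fy=6,interpolation=cv2.INTER_CUBIC))
E
```

```text
4.5 [0.6476569  0.14662998 0.19665607]
```

View pics/t2.png

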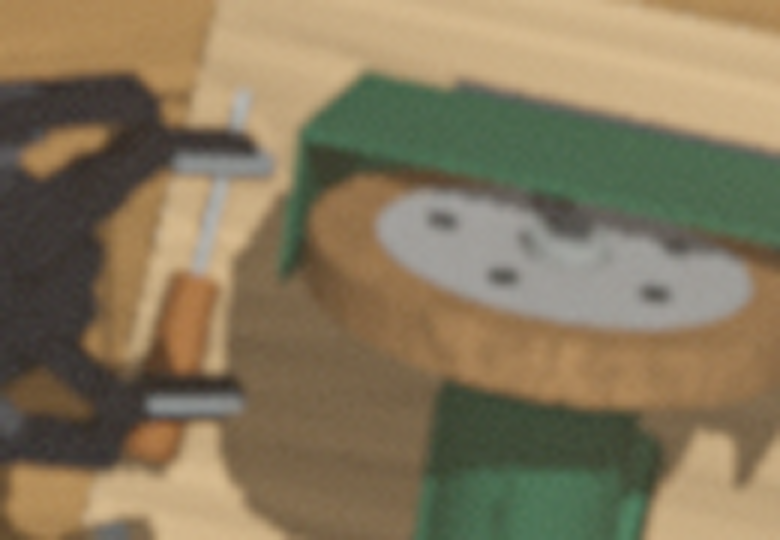

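The picture shows the fingertips at about (225,187) and (220,228), still short of the rim, whose left edge is at (231,197). That puts the real fingers about 40 mm behind the reported TCP along the tool axis. I'll go in by that much and look again.

Request:
carry_out(commands=[0,0.001,-0.017,-0.01,0,0,0,0,0.002,-0.034,-0.02,0,0,0,0,0.002,-0.034,-0.02,0,0,0,0,0.002,-0.034,-0.02,0,0,0])

```text
time_s: 4.9
position: [0.6496, 0.1122, 0.1761]
orientation: [1.853, 1.093, -0.547]
wrist_force: [1.1, 0.3, -0.2]
grip_width: 1.002
grasp_force: 0.0
```

```bash
python3 - <<'E'
from h import *
f=grab_frame('top');print(observe()['time_s'],observe()['position'],observe()['wrist_force'])
cv2.imwrite('pics/t3.png',cv2.resize(f['image'][160:250,180:310,::-1],None,fx=6,fy=6,interpolation=cv2.INTER_CUBIC))
E
```

```text
4.95 [0.64966669 0.11243747 0.17625656] [ 0.13832836  0.13689568 -0.50049432]
```

View pics/t3.png

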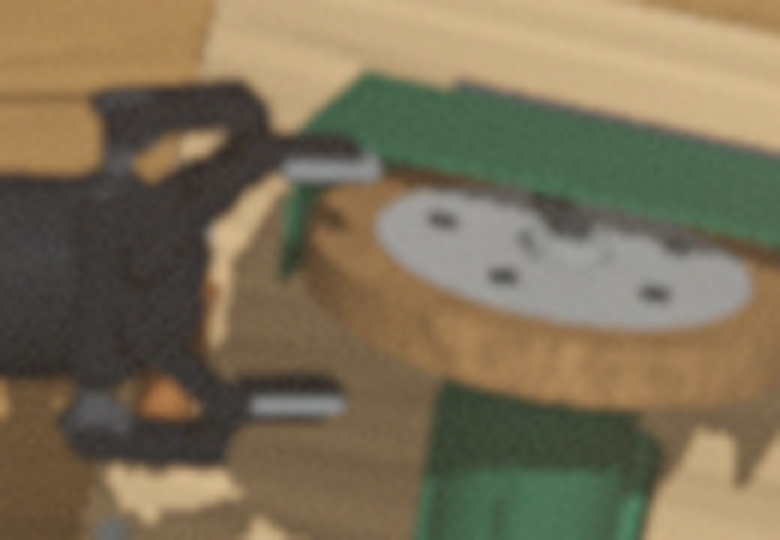

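Request:
carry_out(commands=[255,0,0,0,0,0,0,255,0,0,0,0,0,0,255,0,0,0,0,0,0,255,0,0,0,0,0,0,255,0,0,0,0,0,0,255,0,0,0,0,0,0,255,0,0,0,0,0,0,255,0,0,0,0,0,0])

```text
time_s: 5.75
position: [0.6501, 0.1117, 0.1762]
orientation: [1.853, 1.093, -0.545]
wrist_force: [5.6, 2.2, 3.2]
grip_width: 0.243
grasp_force: 61.1
```

```bash
python3 - <<'E'
from h import *
s=observe();p,R=cur();print(s['wrist_force'],s['wrist_torque'],s['grip_width'])
for k in range(1,15):
    Q=Ro.from_rotvec(AX*np.radians(8*k)); print(rel(p,R,HUB+Q.apply(p-HUB),Q*R,255))
f=grab_frame('top')
print('tipcheck',[ (w(f,d['xyz']).round(3),d['confidence']) for d in spot_point('top','clamp')[:2]])
E
```

```text
[5.57709525 2.21136737 3.20437065] [ 0.08626345 -0.30892534  0.90116712] 0.24264973478535115
[255, -0.003, -0.003, 0.004, 6.9, -1.7, 3.8]
[255, -0.006, -0.006, 0.007, 13.7, -3.4, 7.5]
[255, -0.008, -0.01, 0.01, 20.6, -5.1, 11.3]
[255, -0.011, -0.015, 0.012, 27.4, -6.8, 15.0]
[255, -0.013, -0.02, 0.014, 34.3, -8.5, 18.8]
[255, -0.015, -0.025, 0.015, 41.1, -10.3, 22.5]
[255, -0.016, -0.03, 0.015, 48.0, -12.0, 26.3]
[255, -0.017, -0.036, 0.015, 54.8, -13.7, 30.0]
[255, -0.018, -0.041, 0.014, 61.7, -15.4, 33.8]
[255, -0.018, -0.047, 0.012, 68.5, -17.1, 37.6]
[255, -0.018, -0.052, 0.01, 75.4, -18.8, 41.3]
[255, -0.018, -0.057, 0.007, 82.2, -20.5, 45.1]
[255, -0.017, -0.061, 0.004, 89.1, -22.2, 48.8]
[255, -0.016, -0.065, -0.0, 96.0, -23.9, 52.6]
tipcheck [(array([0.69 , 0.086, 0.119]), 0.78)]
```

Request:
carry_out(commands=[255,-0.003,-0.003,0.004,6.9,-1.7,3.8,255,-0.006,-0.006,0.007,13.7,-3.4,7.5,255,-0.008,-0.01,0.01,20.6,-5.1,11.3,255,-0.011,-0.015,0.012,27.4,-6.8,15.0,255,-0.013,-0.02,0.014,34.3,-8.5,18.8,255,-0.015,-0.025,0.015,41.1,-10.3,22.5,255,-0.016,-0.03,0.015,48.0,-12.0,26.3,255,-0.016,-0.03,0.015,48.0,-12.0,26.3])

```text
time_s: 6.65
position: [0.6339, 0.0783, 0.1912]
orientation: [2.155, 1.683, 0.447]
wrist_force: [14.7, 0.5, -7.3]
grip_width: 0.246
grasp_force: 70.2
```

```bash
python3 - <<'E'
from h import *
s=observe();p,R=cur();print(s['wrist_force'],s['wrist_torque'],s['grip_width'],s['joint_pos'].round(2))
f=grab_frame('top')
a=f['image'][150:260,190:350,::-1];
cv2.imwrite('pics/t4.png',cv2.resize(a,None,fx=4,fy=4,interpolation=cv2.INTER_CUBIC))
E
```

```text
[14.66913775  0.51585771 -7.27906882] [ 0.31371326 -1.1059197   0.81600944] 0.24643085937889492 [ 0.07 -0.02  1.72 -0.15  0.97  0.37]
```

View pics/t4.png

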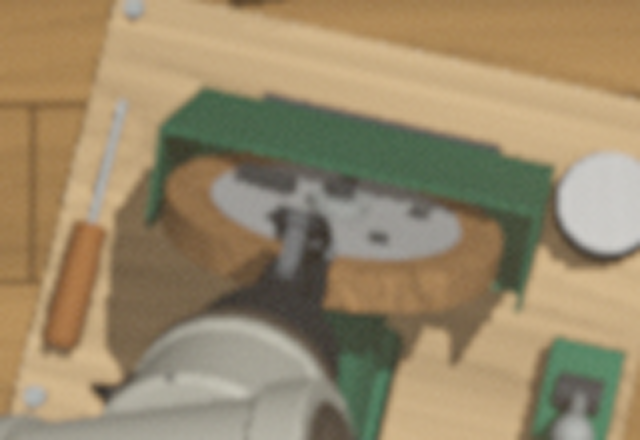

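```bash
cat >> h.py <<'E'
def clampang(f,u,v,off=.02):
    o=-f['R'].T@f['t']; r=f['R'].T@[(u-f['cx'])/f['fx'],(v-f['cy'])/f['fy'],1]
    X=o+r*((HUB+off*AX-o)@AX)/(r@AX); q=X-HUB
    return np.degrees(np.arctan2(-q@YL,q@UP)),np.hypot(q@YL,q@UP)
E
python3 - <<'E'
from h import *
f=grab_frame('top')
print(clampang(f,255.5,194.5))
for d in spot_point('top','clamp')[:2]:
    q=w(f,d['xyz'])-HUB; print(d['confidence'],np.degrees(np.arctan2(-q@YL,q@UP)),np.hypot(q@YL,q@UP),q@AX)
p,R=cur()
for k in range(1,11):
    Q=Ro.from_rotvec(AX*np.radians(8*k)); print(rel(p,R,HUB+Q.apply(p-HUB),Q*R,255))
E
```

```text
(np.float64(-85.21924684540065), np.float64(0.04516119210648465))
0.75 -104.74606587238799 0.05263847017863501 0.01143640984668092
[255, -0.001, -0.005, -0.001, 6.9, -1.7, 3.8]
[255, -0.002, -0.011, -0.002, 13.7, -3.4, 7.5]
[255, -0.002, -0.016, -0.004, 20.6, -5.1, 11.3]
[255, -0.002, -0.021, -0.006, 27.4, -6.8, 15.0]
[255, -0.001, -0.025, -0.009, 34.3, -8.5, 18.8]
[255, -0.0, -0.03, -0.013, 41.1, -10.3, 22.5]
[255, 0.001, -0.033, -0.017, 48.0, -12.0, 26.3]
[255, 0.002, -0.036, -0.021, 54.8, -13.7, 30.0]
[255, 0.004, -0.039, -0.026, 61.7, -15.4, 33.8]
[255, 0.007, -0.04, -0.03, 68.5, -17.1, 37.6]
```

The clamp bar now shows at the upper left of the face, at about (255,194) in the top image, so the pinch and direction work. I'll keep turning.

Request:
carry_out(commands=[255,-0.001,-0.005,-0.001,6.9,-1.7,3.8,255,-0.002,-0.011,-0.002,13.7,-3.4,7.5,255,-0.002,-0.016,-0.004,20.6,-5.1,11.3,255,-0.002,-0.021,-0.006,27.4,-6.8,15.0,255,-0.001,-0.025,-0.009,34.3,-8.5,18.8,255,0,-0.03,-0.013,41.1,-10.3,22.5,255,0.001,-0.033,-0.017,48.0,-12.0,26.3,255,0.001,-0.033,-0.017,48.0,-12.0,26.3])

```text
time_s: 7.6
position: [0.6357, 0.0448, 0.1738]
orientation: [-1.758, -1.793, -1.459]
wrist_force: [-12.0, -23.0, 16.1]
grip_width: 0.246
grasp_force: 78.0
```

```bash
python3 - <<'E'
from h import *
s=observe();p,R=cur();print(s['wrist_force'],s['wrist_torque'],s['grip_width'],s['joint_pos'].round(2))
f=grab_frame('top')
for d in spot_point('top','clamp')[:2]:
    q=w(f,d['xyz'])-HUB; print(d['confidence'],np.degrees(np.arctan2(-q@YL,q@UP)),np.hypot(q@YL,q@UP),q@AX)
for m in outline_of('top','clamp')[:1]:
    v,u=np.nonzero(m['mask']);print(m['confidence'],len(u),u.mean(),v.mean(),clampang(f,u.mean(),v.mean()))
d=HUB-p; print('tool z',R.as_matrix()[:,2],'a',np.degrees(np.arctan2(-(p-HUB)@YL,(p-HUB)@UP)),np.linalg.norm(d))
z=R.as_matrix()[:,2]
print('back',rel(p,R,p-.1*z,R))
p1,R1=pose(-40,.14); pm,Rm=pose(0,.16); p2,R2=pose(-40,.04)
print(rel(p,R,pm,Rm),rel(p,R,p1,R1),rel(p,R,p2,R2))
E
```

```text
[-12.01493016 -22.98100221  16.09990524] [-0.46987593 -0.07110567  0.38832198] 0.2456252727981196 [-0.58  0.22  1.82  1.11  1.39 -0.99]
0.93 -49.42500493446336 0.05018343661564125 0.010728322414009474
0.55 2293 268.849978194505 208.37636284343654 (np.float64(1.6378971260698547), np.float64(0.07432802147643679))
tool z [ 0.45444046  0.75382337 -0.47458844] a 61.0359296999392 0.04028396589726891
back [0, -0.045, -0.075, 0.047, 0.0, 0.0, 0.0]
[0, -0.057, 0.05, 0.123, -49.2, 12.5, -26.6] [0, -0.011, 0.132, 0.077, -83.4, 21.1, -45.4] [0, 0.009, 0.061, 0.009, -83.4, 21.1, -45.4]
```

Request:
carry_out(commands=[0,0,0,0,0,0,0,0,0,0,0,0,0,0,0,0,0,0,0,0,0,0,0,0,0,0,0,0,0,0,0,0,0,0,0,0,0,0,0,0,0,0,0,-0.022,-0.037,0.024,0,0,0,0,-0.045,-0.075,0.047,0,0,0,0,-0.045,-0.075,0.047,0,0,0])

```text
time_s: 8.65
position: [0.5891, -0.0304, 0.2231]
orientation: [-1.763, -1.802, -1.453]
wrist_force: [0.7, 0.3, 0.1]
grip_width: 1.0
grasp_force: 0.0
```

```bash
python3 - <<'E'
from h import *
s=observe();p,R=cur();print(s['wrist_force'],s['grip_width'])
f=grab_frame('top')
for d in spot_point('top','clamp')[:1]:
    q=w(f,d['xyz'])-HUB; print(d['confidence'],np.degrees(np.arctan2(-q@YL,q@UP)),np.hypot(q@YL,q@UP),q@AX)
for a,r in ((30,.17),(0,.17),(-40,.16),(-40,.04)): print(rel(p,R,*pose(a,r)))
E
```

```text
[0.71987278 0.27163431 0.10641316] 1.0004591747732476
0.95 -51.649007368784275 0.05123196803190172 0.010295469183682538
[0, -0.025, 0.042, 0.063, -23.0, 5.9, -12.5]
[0, -0.015, 0.127, 0.083, -48.7, 12.3, -26.6]
[0, 0.032, 0.221, 0.041, -82.9, 20.9, -45.4]
[0, 0.055, 0.136, -0.04, -82.9, 20.9, -45.4]
```

Request:
carry_out(commands=[0,-0.025,0.042,0.063,-23.0,5.9,-12.5,0,-0.025,0.042,0.063,-23.0,5.9,-12.5,0,-0.025,0.042,0.063,-23.0,5.9,-12.5,0,-0.025,0.042,0.063,-23.0,5.9,-12.5,0,-0.015,0.127,0.083,-48.7,12.3,-26.6,0,-0.015,0.127,0.083,-48.7,12.3,-26.6,0,-0.015,0.127,0.083,-48.7,12.3,-26.6,0,-0.015,0.127,0.083,-48.7,12.3,-26.6,0,0.032,0.221,0.041,-82.9,20.9,-45.4,0,0.032,0.221,0.041,-82.9,20.9,-45.4,0,0.032,0.221,0.041,-82.9,20.9,-45.4,0,0.032,0.221,0.041,-82.9,20.9,-45.4,0,0.032,0.221,0.041,-82.9,20.9,-45.4,0,0.043,0.179,0.001,-82.9,20.9,-45.4,0,0.055,0.136,-0.04,-82.9,20.9,-45.4,0,0.055,0.136,-0.04,-82.9,20.9,-45.4,0,0.055,0.136,-0.04,-82.9,20.9,-45.4])

```text
time_s: 10.45
position: [0.6436, 0.109, 0.1764]
orientation: [1.966, 1.27, -0.315]
wrist_force: [-0.7, 0.8, 0.1]
grip_width: 0.997
grasp_force: 0.0
```

Request:
carry_out(commands=[255,0,0,0,0,0,0,255,0,0,0,0,0,0,255,0,0,0,0,0,0,255,0,0,0,0,0,0,255,0,0,0,0,0,0,255,0,0,0,0,0,0,255,0,0,0,0,0,0,255,0,0,0,0,0,0])

```text
time_s: 11.25
position: [0.646, 0.1099, 0.1826]
orientation: [1.966, 1.265, -0.302]
wrist_force: [11.5, 2.4, 9.2]
grip_width: 0.244
grasp_force: 62.6
```

```bash
python3 - <<'E'
from h import *
s=observe();p,R=cur();print(s['wrist_force'],s['grip_width'])
f=grab_frame('top')
for d in spot_point('top','clamp')[:1]:
    q=w(f,d['xyz'])-HUB; print(d['confidence'],np.degrees(np.arctan2(-q@YL,q@UP)),np.hypot(q@YL,q@UP),q@AX)
for k in [8,16,24,32,40,48,51]:
    Q=Ro.from_rotvec(AX*np.radians(k)); print(rel(p,R,HUB+Q.apply(p-HUB),Q*R,255))
E
```

```text
[11.52294482  2.39353547  9.17440158] 0.24446157763902873
0.73 -52.040869206454595 0.050976993111386856 0.013115544771901307
[255, -0.003, -0.004, 0.003, 6.9, -1.7, 3.8]
[255, -0.006, -0.008, 0.006, 13.7, -3.4, 7.5]
[255, -0.008, -0.013, 0.009, 20.6, -5.1, 11.3]
[255, -0.01, -0.019, 0.01, 27.4, -6.8, 15.0]
[255, -0.012, -0.024, 0.011, 34.3, -8.5, 18.8]
[255, -0.014, -0.03, 0.011, 41.1, -10.3, 22.5]
[255, -0.014, -0.032, 0.011, 43.7, -10.9, 23.9]
```

Request:
carry_out(commands=[255,-0.003,-0.004,0.003,6.9,-1.7,3.8,255,-0.006,-0.008,0.006,13.7,-3.4,7.5,255,-0.008,-0.013,0.009,20.6,-5.1,11.3,255,-0.01,-0.019,0.01,27.4,-6.8,15.0,255,-0.012,-0.024,0.011,34.3,-8.5,18.8,255,-0.014,-0.03,0.011,41.1,-10.3,22.5,255,-0.014,-0.032,0.011,43.7,-10.9,23.9,255,-0.014,-0.032,0.011,43.7,-10.9,23.9,255,-0.014,-0.032,0.011,43.7,-10.9,23.9])

```text
time_s: 12.25
position: [0.6321, 0.076, 0.1934]
orientation: [2.17, 1.776, 0.649]
wrist_force: [19.8, -4.6, -3.6]
grip_width: 0.242
grasp_force: 69.0
```

```bash
python3 - <<'E'
from h import *
s=observe();p,R=cur();print(s['wrist_force'],s['grip_width'])
for cam in('top','side'):
  f=grab_frame(cam)
  for d in spot_point(cam,'clamp')[:1]:
    q=w(f,d['xyz'])-HUB; print(d['confidence'],np.degrees(np.arctan2(-q@YL,q@UP)),np.hypot(q@YL,q@UP),q@AX)
z=R.as_matrix()[:,2];print(-.12*z)
E
```

```text
[19.78067206 -4.63527469 -3.58179406] 0.24225710446956714
0.78 -1.2756542728692866 0.050523931567001155 0.013869070884791055
0.77 7.429358453749485 0.04885630467301255 0.00894610135236562
[-0.05940541 -0.00922985  0.10385474]
```

Request:
carry_out(commands=[0,0,0,0,0,0,0,0,0,0,0,0,0,0,0,0,0,0,0,0,0,0,0,0,0,0,0,0,0,0,0,0,0,0,0,0,0,0,0,0,0,0,0,-0.02,-0.003,0.035,0,0,0,0,-0.04,-0.006,0.07,0,0,0,0,-0.06,-0.009,0.105,0,0,0,0,-0.11,-0.009,0.125,0,0,0,0,-0.16,-0.009,0.145,0,0,0,0,-0.16,-0.009,0.145,0,0,0])

```text
time_s: 13.65
position: [0.4678, 0.0687, 0.3403]
orientation: [2.167, 1.778, 0.65]
wrist_force: [1.5, -1.0, -0.2]
grip_width: 0.998
grasp_force: 0.0
```

```bash
python3 - <<'E'
from h import *
s=observe();p,R=cur();print(p,s['wrist_force'],s['grip_width'])
for cam in('top','side'):
  f=grab_frame(cam)
  for d in spot_point(cam,'clamp')[:1]:
    q=w(f,d['xyz'])-HUB; print(d['confidence'],np.degrees(np.arctan2(-q@YL,q@UP)),np.hypot(q@YL,q@UP),q@AX)
  for d in spot_point(cam,'hub')[:1]+spot_point(cam,'brake_tip')[:1]: print(w(f,d['xyz']),d['confidence'])
  if cam=='top': cv2.imwrite('pics/t5.png',cv2.resize(f['image'][160:270,210:370,::-1],None,fx=5,fy=5,interpolation=cv2.INTER_CUBIC))
E
```

```text
[0.46779535 0.06872246 0.34034658] [ 1.46184589 -0.9877854  -0.17271261] 0.9976029013598849
0.8 -2.9910267501177765 0.04952311233017691 0.014394237513381734
[0.65201281 0.0766996  0.15136754] 0.69
[ 0.52815173 -0.06070697  0.12042538] 0.51
0.84 5.39497853778125 0.04800040072997742 0.010261850239923282
[0.64904392 0.07515767 0.15559278] 0.94
[ 0.56373706 -0.5271267   0.01724238] 0.63
```

View pics/t5.png

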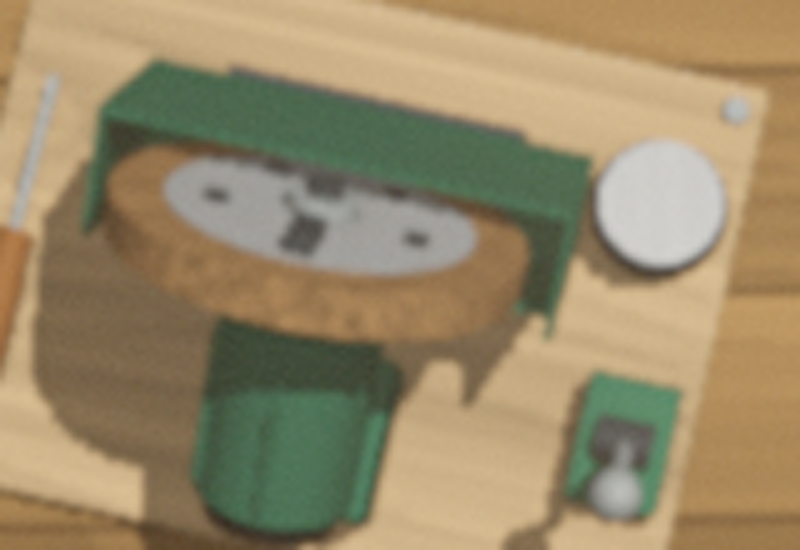

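```bash
python3 - <<'E'
from h import *
f=grab_frame('top')
g=lambda x,y:(210+x/5-.4,160+y/5-.4)
for x,y,o in((304,235,.02),(217,194,.014),(417,238,.014),(325,182,.02),(107,195,.011),(528,258,.011)): print(clampang(f,*g(x,y),o))
EOF=0
for yy in(-.1,.1):
  q=f['R']@(HUB+yy*YL)+f['t'];print(((q[:2]/q[2]*f['fx']+[f['cx'],f['cy']])-[210,160])*5)
E
```

```text
(np.float64(2.6920436088545308), np.float64(0.06105074646493601))
(np.float64(-69.66337778564188), np.float64(0.049931100110597856))
(np.float64(73.85322205000507), np.float64(0.05013971455926342))
(np.float64(-169.78330608973388), np.float64(0.01733657021832671))
(np.float64(-64.31943605980506), np.float64(0.10145585566615133))
(np.float64(91.41865690861788), np.float64(0.09990281924816993))
[521.02488343 279.23225509]
[110.46505992 183.6467788 ]
```

The clamp is at the top: image and network readings range from -3° to +5°, and the tolerance is about ±10°. Next is the brake lever, whose ball shows at about (333,258) in the top image, leaning to the motor side.

```bash
cat >> h.py <<'E'
def lev(xl,tz,yl=-.167):
    y=Rz@[1,0,0]; z=np.array([0,0,-1.]); p=FIN+Rz@[xl,yl,0]; p[2]=tz-.032
    return p, Ro.from_matrix(np.c_[np.cross(y,z),y,z])
E
python3 - <<'E'
from h import *
p,R=cur();print(p)
print('tip local',Rz.T@(np.array([.528,-.062,.12])-FIN))
print(rel(p,R,*lev(-.16,.30),255),rel(p,R,*lev(-.16,.15),255)); print(Rz[:,0],lev(-.16,.15)[0])
E
```

```text
[0.47096001 0.06847957 0.33556004]
tip local [-0.08620568 -0.16681001  0.12      ]
[255, -0.015, -0.113, -0.068, -4.0, 29.4, -2.6] [255, -0.015, -0.113, -0.218, -4.0, 29.4, -2.6]
[ 0.97029573 -0.2419219  -0.        ] [ 0.45635173 -0.04433188  0.118     ]
```

Request:
carry_out(commands=[255,-0.015,-0.05,0,-1.1,8,-0.7,255,-0.015,-0.1,-0.02,-2.2,16,-1.4,255,-0.015,-0.113,-0.068,-4.0,29.4,-2.6,255,-0.015,-0.113,-0.068,-4.0,29.4,-2.6,255,-0.015,-0.113,-0.118,-4.0,29.4,-2.6,255,-0.015,-0.113,-0.168,-4.0,29.4,-2.6,255,-0.015,-0.113,-0.218,-4.0,29.4,-2.6,255,-0.015,-0.113,-0.218,-4.0,29.4,-2.6,255,-0.015,-0.113,-0.218,-4.0,29.4,-2.6,255,-0.015,-0.113,-0.218,-4.0,29.4,-2.6])

```text
time_s: 15.1
position: [0.4569, -0.0449, 0.1213]
orientation: [2.472, 1.932, 0.006]
wrist_force: [-0.1, 0.4, 0.8]
grip_width: -0.0
grasp_force: 0.0
```

```bash
python3 - <<'E'
from h import *
s=observe();p,R=cur();print(p,s['wrist_force'],s['grip_width'],R.as_matrix()[:,2].round(2))
f=grab_frame('side')
def pr(X):
    q=f['R']@X+f['t']; return (q[:2]/q[2]*f['fx']+[f['cx'],f['cy']]).round(0)
o=np.array([290,190])
print('predicted fingertip',(pr(p-[0,0,-.032])-o)*6,'if nominal',(pr(p-[0,0,.008])-o)*6,'ball',(pr(np.array([.528,-.062,.12]))-o)*6)
cv2.imwrite('pics/s6.png',cv2.resize(f['image'][190:290,290:420,::-1],None,fx=6,fy=6,interpolation=cv2.INTER_CUBIC))
E
```

```text
[ 0.45689873 -0.0448768   0.12129703] [-0.07413104  0.42906613  0.84016878] -0.00013904128010135917 [ 0.01 -0.   -1.  ]
predicted fingertip [480. 234.] if nominal [480. 300.] ball [318. 264.]
```

View pics/s6.png

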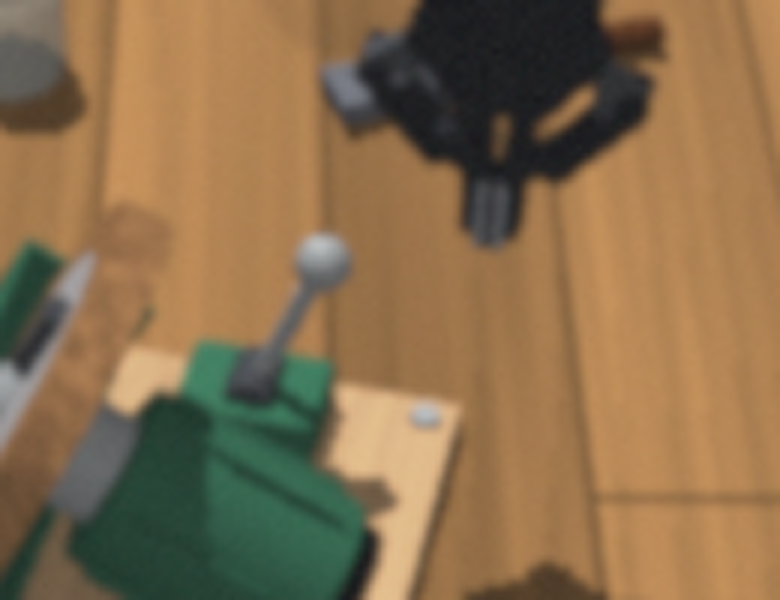

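Pixel (490,243) is the fingertip, matching the 40 mm offset. The ball is at (322,262), ahead on the push line. I'll lower the gripper a little and push.

Request:
carry_out(commands=[255,0,0,-0.038,0,0,0,255,0,0,-0.038,0,0,0,255,0.029,-0.007,-0.038,0,0,0,255,0.049,-0.012,-0.038,0,0,0,255,0.058,-0.014,-0.038,0,0,0,255,0.068,-0.017,-0.038,0,0,0,255,0.078,-0.019,-0.038,0,0,0,255,0.087,-0.022,-0.038,0,0,0,255,0.097,-0.024,-0.038,0,0,0,255,0.107,-0.027,-0.038,0,0,0,255,0.107,-0.027,-0.038,0,0,0])

```text
time_s: 16.25
position: [0.5634, -0.0719, 0.0804]
orientation: [2.474, 1.934, 0.003]
wrist_force: [-0.1, -0.3, 0.2]
grip_width: 0.002
grasp_force: 0.0
```

```bash
python3 - <<'E'
from h import *
s=observe();p,R=cur();print(p,s['wrist_force'],Rz.T@(p-FIN))
f=grab_frame('side')
for cam in('side','top'):
  f=grab_frame(cam)
  for d in spot_point(cam,'brake_tip')[:2]: print(cam,Rz.T@(w(f,d['xyz'])-FIN),d['confidence'])
  for d in spot_point(cam,'clamp')[:1]:
    q=w(f,d['xyz'])-HUB; print(d['confidence'],np.degrees(np.arctan2(-q@YL,q@UP)))
E
```

```text
[ 0.56344273 -0.07189627  0.08040368] [-0.0680115  -0.26176386  0.21405562] [-0.04942163 -0.16783795  0.08040368]
side [-0.02416469 -0.16662253  0.12351716] 0.43
0.62 4.677898970299599
0.61 1.182909337016877
```

Request:
carry_out(commands=[255,0.005,-0.001,0,0,0,0,255,0.01,-0.002,0,0,0,0,255,0.014,-0.003,0,0,0,0,255,0.014,-0.003,0,0,0,0])

```text
time_s: 17.0
position: [0.577, -0.0747, 0.0804]
orientation: [2.474, 1.934, 0.003]
wrist_force: [-0.8, -0.1, 0.4]
grip_width: 0.002
grasp_force: 0.0
```

```bash
python3 - <<'E'
from h import *
s=observe();p,R=cur();print(s['wrist_force'],Rz.T@(p-FIN))
f=grab_frame('side')
for d in spot_point('side','brake_tip')[:2]: print(Rz.T@(w(f,d['xyz'])-FIN),d['confidence'])
E
```

```text
[-0.76638369 -0.10531888  0.36452191] [-0.03560317 -0.16726876  0.08043649]
[-0.01321742 -0.16542071  0.11939492] 0.4
```

Request:
carry_out(commands=[255,0.003,-0.001,0,0,0,0,255,0.005,-0.001,0,0,0,0,255,0.005,-0.001,0,0,0,0])

```text
time_s: 17.4
position: [0.5797, -0.0753, 0.0802]
orientation: [-2.473, -1.934, 0.002]
wrist_force: [-16.0, 0.7, 7.2]
grip_width: 0.004
grasp_force: 9.2
```

The force rose to 16 N and the travel stalled, so the lever is at its stop. I'll back away and check.

Request:
carry_out(commands=[255,-0.02,0.005,0,0,0,0,255,-0.06,0.015,0,0,0,0,255,-0.1,0.025,0,0,0,0,255,-0.12,0.03,0.05,0,0,0,255,-0.14,0.03,0.1,0,0,0,255,-0.16,0.03,0.15,0,0,0,255,-0.16,0.03,0.15,0,0,0,255,-0.16,0.03,0.15,0,0,0])

```text
time_s: 18.2
position: [0.4219, -0.0457, 0.2327]
orientation: [2.472, 1.932, 0.007]
wrist_force: [0.5, -0.4, -0.8]
grip_width: 0.001
grasp_force: 0.0
```

```bash
python3 - <<'E'
from h import *
s=observe();print(s['wrist_force'],s['time_s'])
I=[]
for cam in('side','top'):
  f=grab_frame(cam);I.append(f['image'][160:300,220:360,::-1])
  for d in spot_point(cam,'brake_tip')[:1]: print(cam,Rz.T@(w(f,d['xyz'])-FIN),d['confidence'])
  for d in spot_point(cam,'clamp')[:1]:
    q=w(f,d['xyz'])-HUB; print(d['confidence'],np.degrees(np.arctan2(-q@YL,q@UP)))
cv2.imwrite('pics/e.png',cv2.resize(np.hstack(I),(800,400),interpolation=cv2.INTER_CUBIC))
E
```

```text
[ 0.50520235 -0.41923288 -0.82108843] 18.2
side [-0.01189794 -0.16336033  0.11807061] 0.46
0.7 2.49835792042242
top [-0.010715   -0.16754685  0.11403818] 0.6
0.68 0.6627302710634109
```

View pics/e.png

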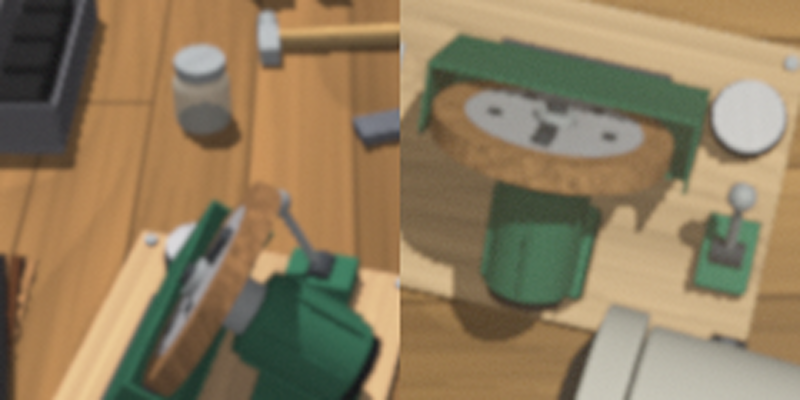

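The lever now leans to the +x side (ball at (740,197) in the right half), the clamp is still at the top (545,130), and the arm is clear.

```bash
python3 -c "
from rig import *
print(job_done())"
```

```text
the job is handed in; nothing more can be done
None
```

I turned the wheel until the clamp stood at the top (within about 3° by the last camera readings), pushed the brake lever to its stop away from the motor, backed the arm clear and handed the job in at about 18 s of the 72 s; the hand-in returned no verdict.

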